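# Rack the loose sockets by width

## Robot

A 7-joint arm with a two-finger parallel gripper is mounted at the origin on the work surface. World frame = base frame: x ahead of the robot, y to its left, z up, the work surface at z = 0. Lengths are in m, angles in rad, forces in N, time in s.
With the tool pointing down it reaches from about 0.35 to 0.775 m from the base axis. Payload 3.1 kg.
Tool frame: the origin (TCP) lies at the very end of the fingers, on their centre line; the grasp point (between the pads) lies 19 mm behind it; z points along the fingers, y is the direction in which the jaws open and shut (so a half turn about z gives the same grasp; the last joint's range is limited). The gripper opens to 85 mm and grips with 20 to 120 N. Pads are 22 mm wide; open, the fingers measure 114 mm over their backs; the gripper's body (76 mm by 85 mm) begins 54 mm behind the grasp point. The pads swing forward as they close: fully open they stand 13 mm farther back than shut.
Start: joints at [1.068, 0.311, 0.014, 1.512, -0.004, 1.319, -0.027], TCP at [0.245, -0.493, 0.195] pointing down, gripper open.
Joint ranges: [-2.7, 2.7], [-0.3, 1.91], [-1.27, 1.3], [0.12, 2.57], [-1.44, 4.58], [0.2, 2.03], [-3.05, 3.05]. Speed limits (rad/s): [2.79, 2.79, 3.14, 3.14, 3.14, 3.14, 3.14].

## Interface

Orientations are given as a unit quaternion [w, x, y, z].
In Python, from cell import r, vision, spotter gives the robot as it stands. The module is installed in compiled form; this text tells all that it offers.
- The arm moves only by the shell command python3 -m crank 'ROWS' [FORCE]. ROWS is a JSON object of lists of equal length, an entry for each row: "gripper": the opening, from 0 (shut) to 1 (fully open); "linear": the shift along the tool's x, y, z in mm, a list of three; "twist": the turn about the tool's z in rad. A call has 1 to 8 rows; each row is the pose to reach, as a shift and turn from the pose commanded when the call began, along the tool's axes at that moment; what a row does not reach only later rows make up. A row lasts 1/12 s, in which the tool goes at most 41.7 mm and 7.16 degrees, less where a joint would pass 70% of its speed; a pose out of reach is approached as far as the arm can. A call with a gripper value outside its range is refused whole. The fingers move at their own pace and stop on an object; FORCE is the grip in N (left out, the last holds). Time passes only in rows, so rows that repeat a pose let the fingers close. It gives the time, the measured TCP pose, the force and the opening at its end, in the units of the state.
- r.get_obs(): the state, without advancing time (a new reading comes with each control period).
- vision.get_image(name): name is "scene" or "top" or "wrist"; returns a dict with "image" (384x512x3 uint8, red, green, blue), "depth" (384x512 float32, m along the optical axis (not along the pixel's ray), 0 where there is no reading), "fx", "fy", "cx", "cy" (pixels), "k1" (the pictures are not rectified: a ray, as slopes to the right and down, at radius r is drawn at 1 + k1 r^2 times it, then the intrinsics apply), "origin" and "rotation" of the camera in the world. Camera axes: x right, y up, looking along -z (the intrinsics and any distortion apply to the point x, -y, -z); pixel columns grow to the right and rows downward; lengths in m; the calibration is good to about 2 mm. A picture is of the moment at which its call begins.
- r.finish_job(): hands the job in, once; it reports no verdict.
Trained networks look in the newest picture that a camera, given by its name, has taken for a name from the list of things; names that differ only in an ending like _2 or _b are one class to them, and where a whole thing is asked for, a point or a joint stands for the part that bears it (a point fixed in the world has none). Each returns a list of dicts, best first, with "conf" (0 to 1); they miss things now and then, are a little off and sometimes report something else, mostly with a low value. They report only what shows in the picture. A call takes as long as a camera call. They do not tell look-alikes from the thing itself.
- spotter.regions_of(camera, label): "mask" (384x512 bool, what is visible of it) and "uv" ([column, row] in pixels, amid what is visible of it).
The state is a dict: "time": time; "joint_pos": joint angles; "dq": joint speeds; "joint_torque": joint torques, N m; "position": TCP position; "orientation": TCP orientation; "force": force on the tool from outside, world axes, zero at the start; "wrist_torque": the same for the moment, N m; "width": finger opening in m.
Only numpy, scipy, OpenCV 4.12 (cv2) and the standard library are available. Lean on these libraries where they do the work, as an engineer would, in place of code of your own. Each camera call takes 0.05 s, during which the arm holds its last target.

## Task

Stand the four loose steel sockets upright on the four black pads of the yellow rail, one centred on each pad, in order of barrel width (not height): the narrowest on the pad next to the steel hanging eye, the widest on the pad farthest from it. Do not knock any socket over, and leave the spray can standing where it is.

Things in the scene. Friction and masses are not known exactly. Their poses are not given: they have to be found in the camera images.
- socket_26: loose upright bright-steel hexagon socket (round barrel, hollow mouth up), the narrowest; tall: outer diameter 26 mm, height 72 mm. Origin at the centre of its underside, z up along its axis. Stands on the bench (z = 0) at the start. Grip across its diameter from above, anywhere on the barrel; mass 0.1 to 0.6 kg.
- socket_34: loose upright bright-steel hexagon socket (round barrel, hollow mouth up), the second narrowest; the shortest: outer diameter 34 mm, height 50 mm. Origin at the centre of its underside, z up along its axis. Stands on the bench (z = 0) at the start. Grip across its diameter from above, anywhere on the barrel; mass 0.1 to 0.6 kg.
- socket_42: loose upright bright-steel hexagon socket (round barrel, hollow mouth up), the second widest; the tallest: outer diameter 42 mm, height 76 mm. Origin at the centre of its underside, z up along its axis. Stands on the bench (z = 0) at the start. Grip across its diameter from above, anywhere on the barrel; mass 0.1 to 0.6 kg.
- socket_52: loose upright bright-steel hexagon socket (round barrel, hollow mouth up), the widest; short: outer diameter 52 mm, height 56 mm. Origin at the centre of its underside, z up along its axis. Stands on the bench (z = 0) at the start. Grip across its diameter from above, anywhere on the barrel; mass 0.1 to 0.6 kg.
- pad_a: one of four identical round black pads, diameter 60 mm, 3 mm thick, fixed in one straight row 75 mm apart on top of a yellow steel rail (320 mm long, 84 mm wide, top 12 mm above the bench). Origin at the centre of the pad's underside, z up; its top, where a socket stands, is 3 mm above the origin, 15 mm above the bench. The letters of the pads say nothing of their order along the rail.
- pad_b: one of four identical round black pads, diameter 60 mm, 3 mm thick, fixed in one straight row 75 mm apart on top of a yellow steel rail (320 mm long, 84 mm wide, top 12 mm above the bench). Origin at the centre of the pad's underside, z up; its top, where a socket stands, is 3 mm above the origin, 15 mm above the bench. The letters of the pads say nothing of their order along the rail.
- pad_c: one of four identical round black pads, diameter 60 mm, 3 mm thick, fixed in one straight row 75 mm apart on top of a yellow steel rail (320 mm long, 84 mm wide, top 12 mm above the bench). Origin at the centre of the pad's underside, z up; its top, where a socket stands, is 3 mm above the origin, 15 mm above the bench. The letters of the pads say nothing of their order along the rail.
- pad_d: one of four identical round black pads, diameter 60 mm, 3 mm thick, fixed in one straight row 75 mm apart on top of a yellow steel rail (320 mm long, 84 mm wide, top 12 mm above the bench). Origin at the centre of the pad's underside, z up; its top, where a socket stands, is 3 mm above the origin, 15 mm above the bench. The letters of the pads say nothing of their order along the rail.
- eye: flat steel hanging eye (ring, outer diameter 52 mm, hole 28 mm, 10 mm thick), fixed at one end of the rail, in line with the pads; its top is 13 mm above the bench. Origin at the centre of its underside; the nearest pad's centre is 62.5 mm away, the others 137.5, 212.5 and 287.5 mm. It may be at either end; the other end has only a straight grey cap of the same height.
- spray_can: bystander: loose upright spray can with a red label, diameter 65 mm, about 190 mm tall, on the bench to the robot's left of the rail. Origin at the centre of its underside, z up.
Mind the look-alikes: they are no part of the job. What is shaped like the socket_52 but orange is not meant.

How it is judged:
By the outcome, as a careful person would: the job done as asked, in the order asked, and still so for the second after the job is handed in, with the robot touching nothing.
It also fails if it takes over 102 s, if anything falls off the work surface, if the arm or the gripper's body presses on something with over 40 N, if the wrist force passes 120 N, or if a joint passes its speed limit or range.

## Working session

There is one attempt and no reset: what is moved stays moved. The work goes in short steps, Python scripts to look and compute and a shell command to move; the robot and the scene stay as the last step left them, time stands still between calls to the robot, and variables do not carry over. Pictures are saved under pics/ and viewed, and the job is handed in when it is done.

```bash
mkdir -p pics; ls; cat > h.py <<'E'
import numpy as np, cv2
from cell import r, vision, spotter
def save(name,img,crop=None,scale=1):
    if crop: a,b,c,d=crop; img=img[b:d,a:c]
    img=cv2.resize(img,None,fx=scale,fy=scale,interpolation=cv2.INTER_CUBIC)
    cv2.imwrite('pics/'+name+'.png',img[:,:,::-1])
def rays(im,uv):
    uv=np.atleast_2d(np.asarray(uv,float))
    x=(uv[:,0]-im['cx'])/im['fx']; y=(uv[:,1]-im['cy'])/im['fy']
    k=im['k1']; xu,yu=x.copy(),y.copy()
    for _ in range(20):
        s=1+k*(xu**2+yu**2); xu,yu=x/s,y/s
    d=np.stack([xu,-yu,-np.ones_like(xu)],1)
    return d@np.asarray(im['rotation']).T
def onplane(im,uv,z):
    d=rays(im,uv); o=np.asarray(im['origin'])
    return o+d*((z-o[2])/d[:,2])[:,None]
def cloud(im):
    h,w=im['depth'].shape
    uu,vv=np.meshgrid(np.arange(w),np.arange(h))
    d=rays(im,np.stack([uu.ravel(),vv.ravel()],1))
    P=np.asarray(im['origin'])+d*im['depth'].ravel()[:,None]
    P[im['depth'].ravel()==0]=np.nan
    return P.reshape(h,w,3)
E
python3 - <<'E'
from h import *
o=r.get_obs(); print({k:np.round(v,3) for k,v in o.items()})
for n in ['top','scene']:
    im=vision.get_image(n); save(n+'0',im['image'],scale=1.5); print(n,im['origin'],np.round(im['rotation'],2),im['fx'],im['k1'])
E
```

```text
pics
{'time': np.float64(0.0), 'joint_pos': array([ 1.068,  0.312,  0.014,  1.513, -0.004,  1.319, -0.027]), 'dq': array([-0.001,  0.   , -0.001,  0.001, -0.   ,  0.001,  0.001]), 'joint_torque': array([ 0.0000e+00, -3.7991e+01,  1.4600e-01, -2.3059e+01,  1.2000e-02,
        1.4000e-02,  0.0000e+00]), 'position': array([ 0.244, -0.492,  0.193]), 'orientation': array([-0.001,  0.974,  0.228, -0.   ]), 'force': array([-0.104, -0.35 ,  0.419]), 'wrist_torque': array([0.029, 0.032, 0.011]), 'width': np.float64(0.085)}
top [0.27130655 0.02330752 1.34345191] [ 0.71  0.07 -0.07 -0.7 ] 473.0932073538156 -0.16390474530771432
scene [1.16931893 0.40434616 1.12359558] [0.48 0.15 0.25 0.83] 464.6584278671917 -0.08574332053913734
```

```bash
cat >> h.py <<'E'
from scipy.spatial.transform import Rotation as Ro
def R_(im):
    q=np.asarray(im['rotation']).ravel()
    return Ro.from_quat([q[1],q[2],q[3],q[0]]).as_matrix() if q.size==4 else q.reshape(3,3)
E
sed -i "s/np.asarray(im\['rotation'\]).T/R_(im).T/" h.py; ls pics
```

```text
scene0.png
top0.png
```

View pics/top0.png

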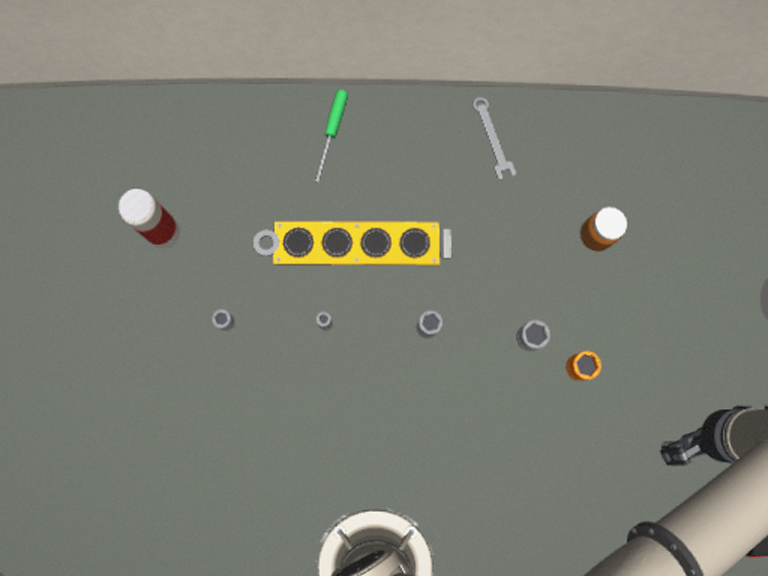

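View pics/scene0.png

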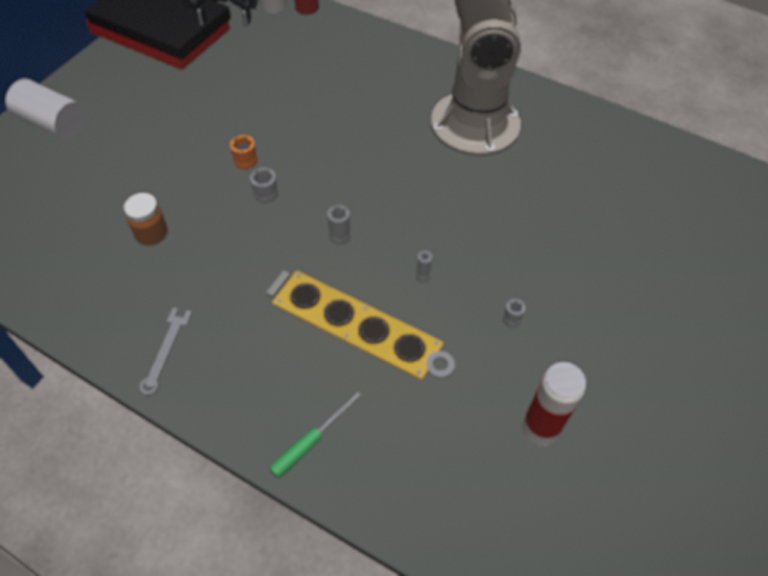

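Top view (pixels of the 1.5x picture): the candidates are steel sockets at (222,319), (323,320), (430,322) and (536,334). The orange decoy is at (585,366), and the eye is at the left end of the rail at (265,242), with pads at x = 298, 337, 376 and 414. Next I measure them and take a close crop.

```bash
cat > meas.py <<'E'
from h import *
im=vision.get_image('top'); C=cloud(im)
save('top_crop',im['image'],(125,135,425,270),2.6)
def rim(uvc,name):
    u,v=[int(x/1.5) for x in uvc]
    w=28; S=C[v-w:v+w,u-w:u+w].reshape(-1,3)
    z=S[:,2]; zt=np.nanpercentile(z[z>0.03],80) if (z>0.03).any() else 0
    T=S[np.abs(z-zt)<0.006][:,:2].astype(np.float32)
    (c,rad)=cv2.minEnclosingCircle(T); 
    print(name,'ztop',round(zt,4),'encl',np.round(c,4),'dia',round(2*rad,4),'mean',T.mean(0).round(4),len(T))
for n,p in [('34',(222,319)),('26',(323,320)),('42',(430,322)),('52',(536,334)),('or',(585,366))]: rim(p,n)
for lab in ['socket_26','socket_34','socket_42','socket_52','pad_a','eye','spray_can']:
    for d in spotter.regions_of('top',lab):
        m=d['mask']; print(lab,round(d['conf'],2),np.round(d['uv'],1),m.sum(), end=' ')
        if lab in('pad_a','eye'):
            z=.015 if lab=='pad_a' else .013
            v,u=np.nonzero(m); P=onplane(im,np.stack([u,v],1),z); (c,rad)=cv2.minEnclosingCircle(P[:,:2].astype(np.float32)); print(P.mean(0).round(4),np.round(c,4),round(2*rad,4))
        else:
            v,u=np.nonzero(m); Q=C[v,u]; print(np.nanmean(Q,0).round(3), np.nanmax(Q[:,2]).round(3))
E
python3 meas.py
```

```text
34 ztop 0.0506 encl [0.4474 0.2886] dia 0.0332 mean [0.4478 0.2895] 47
26 ztop 0.0735 encl [0.4472 0.099 ] dia 0.0262 mean [0.4465 0.0985] 40
42 ztop 0.0763 encl [ 0.443 -0.095] dia 0.0419 mean [ 0.4426 -0.0947] 88
52 ztop 0.0559 encl [ 0.3989 -0.3193] dia 0.1311 mean [ 0.4171 -0.3028] 146
or ztop 0.0562 encl [ 0.3993 -0.3565] dia 0.1348 mean [ 0.3823 -0.3702] 145
socket_26 0.66 [389.  244.4] 350 [ 0.37  -0.385  0.041] 0.062
socket_26 0.64 [356.  222.3] 330 [ 0.426 -0.288  0.04 ] 0.062
socket_26 0.49 [148.  213.8] 148 [0.448 0.288 0.034] 0.056
socket_26 0.49 [286.3 217.5] 215 [ 0.442 -0.094  0.063] 0.082
socket_34 0.66 [389.  244.4] 350 [ 0.37  -0.385  0.041] 0.062
socket_34 0.64 [356.  222.3] 330 [ 0.426 -0.288  0.04 ] 0.062
socket_34 0.49 [148.  213.8] 148 [0.448 0.288 0.034] 0.056
socket_34 0.49 [286.3 217.5] 215 [ 0.442 -0.094  0.063] 0.082
socket_42 0.66 [389.  244.4] 350 [ 0.37  -0.385  0.041] 0.062
socket_42 0.64 [356.  222.3] 330 [ 0.426 -0.288  0.04 ] 0.062
socket_42 0.49 [148.  213.8] 148 [0.448 0.288 0.034] 0.056
socket_42 0.49 [286.3 217.5] 215 [ 0.442 -0.094  0.063] 0.082
socket_52 0.66 [389.  244.4] 350 [ 0.37  -0.385  0.041] 0.062
socket_52 0.64 [356.  222.3] 330 [ 0.426 -0.288  0.04 ] 0.062
socket_52 0.49 [148.  213.8] 148 [0.448 0.288 0.034] 0.056
socket_52 0.49 [286.3 217.5] 215 [ 0.442 -0.094  0.063] 0.082
pad_a 0.73 [253.7 156.6] 318 [0.6056 0.0053 0.015 ] [0.606  0.0058] 0.0604
pad_a 0.71 [221.2 162.9] 313 [0.6048 0.0795 0.015 ] [0.6051 0.079 ] 0.0596
pad_a 0.6 [276.1 159.5] 328 [ 0.6067 -0.0703  0.015 ] [ 0.6068 -0.0707] 0.0607
pad_a 0.19 [ 98.  144.2] 979 [0.6505 0.4525 0.015 ] [0.6521 0.45  ] 0.1501
eye 0.47 [176.7 164.8] 150 [0.6019 0.2187 0.013 ] [0.6016 0.2191] 0.0507
spray_can 0.83 [ 97.2 143.8] 986 [0.614 0.411 0.14 ] 0.198
```

View pics/top_crop.png

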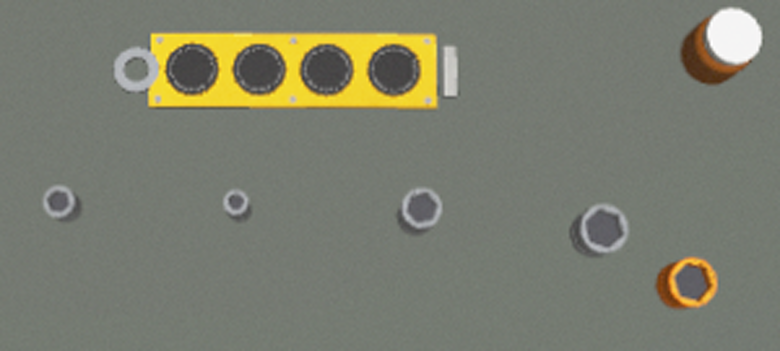

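The crop agrees with the choice: four steel sockets, with measured rim diameters of 33, 26 and 42 mm at their known heights. The largest steel one at crop (604,229) is socket_52, and the orange one at (692,283) is excluded. Next I refine socket_52 and compute the first move.

```bash
cat > go.py <<'E'
# usage: go.py x y z [t]   prints tool-frame shift (mm) and twist from measured pose
import sys
from h import *
o=r.get_obs(); q=o['orientation']; R=Ro.from_quat([q[1],q[2],q[3],q[0]]).as_matrix()
t=np.arctan2(R[1,0],R[0,0])
a=[float(x) for x in sys.argv[1:]]
print('time',round(float(o['time']),2),'pos',np.round(o['position'],4),'t',round(t,3),'tilt z',np.round(R[:,2],3),'F',np.round(o['force'],1),'w',round(float(o['width']),4),'q',np.round(o['joint_pos'],2))
if len(a)>=3:
    d=np.array(a[:3])-o['position']
    print('linear mm',np.round(R.T@d*1000,1), 'twist',round(t-a[3],3) if len(a)>3 else '')
E
python3 - <<'E'
from h import *
im=vision.get_image('top'); C=cloud(im)
d=[x for x in spotter.regions_of('top','socket_52')]
for n,uv,zt in [('52',(357,222.5),.056),('34',(148,213),.05),('26',(215.5,213),.072),('42',(286.7,215),.076)]:
    c=onplane(im,[uv],zt)[0,:2]
    S=C[np.isfinite(C[...,2])]
    rad=int(n)/2000
    for k in range(8):
        T=S[(np.abs(S[:,2]-zt)<.008)&(np.hypot(*(S[:,:2]-c).T)<rad+.006)]
        cc,rr=cv2.minEnclosingCircle(T[:,:2].astype(np.float32)); c=np.array(cc)
    print(n,c.round(4),'d',round(2*rr,4),T.mean(0).round(4),len(T))
E
python3 go.py 0.43 -0.29 0.2 1.571
```

```text
52 [ 0.428  -0.2909] d 0.0531 [ 0.4277 -0.2897  0.0558] 126
34 [0.4471 0.289 ] d 0.0337 [0.4485 0.2901 0.0494] 51
26 [0.4472 0.0985] d 0.0261 [0.4468 0.0987 0.0715] 50
42 [ 0.4431 -0.0952] d 0.0419 [ 0.4433 -0.0951  0.0759] 88
time 0.6 pos [ 0.2446 -0.4926  0.1945] t 0.461 tilt z [ 0. -0. -1.] F [-0.9  0.8 -0.2] w 0.0853 q [ 1.07  0.31  0.01  1.51 -0.    1.32 -0.03]
linear mm [256.2 -99.   -5.5] twist -1.11
```

```bash
python3 -m crank '{"gripper":[1,1,1,1,1,1,1,1],"linear":[[32,-12,0],[64,-25,0],[96,-37,0],[128,-50,0],[160,-62,0],[192,-74,0],[224,-86,0],[256,-99,0]],"twist":[-0.12,-0.24,-0.36,-0.48,-0.6,-0.72,-0.84,-0.96]}' 40; python3 go.py 0.428 -0.290 0.16 1.571
```

```text
time: 1.27
position: [0.4308, -0.2891, 0.1948]
orientation: [0.0, 0.756, 0.654, -0.0]
force: [0.9, -0.5, 0.7]
width: 0.0851
time 1.27 pos [ 0.4308 -0.2891  0.1948] t 1.426 tilt z [ 0.001 -0.001 -1.   ] F [ 0.9 -0.5  0.7] w 0.0851 q [ 0.78  0.26 -0.28  1.59  0.08  1.3   0.35]
linear mm [-1.3 -2.7 34.8] twist -0.145
```

```bash
python3 -m crank '{"gripper":[1,1,1],"linear":[[-1,-3,12],[-1,-3,24],[-1,-3,35]],"twist":[-0.08,-0.145,-0.145]}'; python3 go.py 0.428 -0.290 0.02 1.571; python3 - <<'E'
from h import *
im=vision.get_image('wrist'); save('w1',im['image'],scale=1.2); C=cloud(im)
o=r.get_obs(); S=C[np.isfinite(C[...,2])]
print(im['origin'])
zt=.056;c=np.array([.428,-.29])
for k in range(8):
    T=S[(np.abs(S[:,2]-zt)<.006)&(np.hypot(*(S[:,:2]-c).T)<.032)]
    cc,rr=cv2.minEnclosingCircle(T[:,:2].astype(np.float32)); c=np.array(cc)
print(c,rr*2,len(T))
E
```

```text
time: 1.52
position: [0.4273, -0.29, 0.1592]
orientation: [0.0, 0.707, 0.707, -0.0]
force: [-0.5, -0.3, -0.4]
width: 0.0853
time 1.52 pos [ 0.4273 -0.29    0.1592] t 1.57 tilt z [ 0. -0. -1.] F [-0.5 -0.3 -0.4] w 0.0853 q [ 0.8   0.28 -0.3   1.65  0.09  1.22  0.48]
linear mm [1.000e-01 6.000e-01 1.392e+02] twist -0.001
[ 0.42746654 -0.207043    0.33921325]
[ 0.42756137 -0.29057246] 0.052215445786714554 915
```

View pics/w1.png

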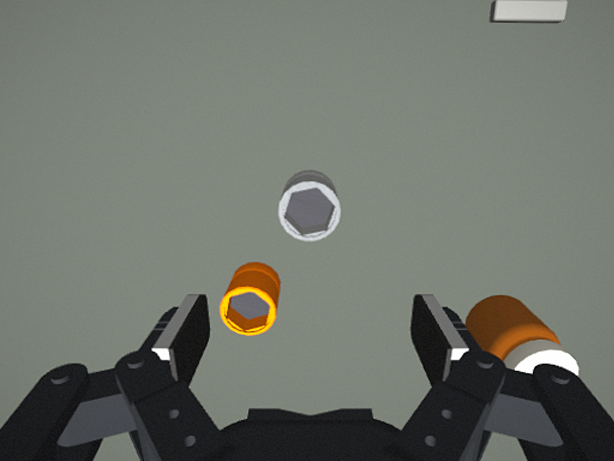

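```bash
python3 -m crank '{"gripper":[1,1,1,1,1,1,1,1],"linear":[[0,0.5,25],[0,0.5,50],[0,0.5,75],[0,0.5,100],[0,0.5,120],[0,0.5,135],[0,0.5,145],[0,0.5,149]],"twist":[0,0,0,0,0,0,0,0]}'; python3 -m crank '{"gripper":[0.5,0.3,0.3,0.2,0.2,0.2,0.2,0.2],"linear":[[0,0,0],[0,0,0],[0,0,0],[0,0,0],[0,0,0],[0,0,0],[0,0,0],[0,0,0]],"twist":[0,0,0,0,0,0,0,0]}' 40; python3 go.py 0.428 -0.290 0.2
```

```text
time: 2.23
position: [0.4263, -0.2903, 0.0092]
orientation: [-0.001, 0.709, 0.705, -0.0]
force: [-0.3, -0.1, 0.2]
width: 0.0854
time: 2.9
position: [0.4278, -0.2915, 0.0121]
orientation: [0.001, 0.709, 0.705, -0.0]
force: [-2.2, 1.5, 5.9]
width: 0.0495
time 2.9 pos [ 0.4278 -0.2915  0.0121] t 1.566 tilt z [ 0.001 -0.002 -1.   ] F [-2.2  1.5  5.9] w 0.0495 q [ 0.78  0.44 -0.28  1.83  0.15  0.89  0.43]
linear mm [   1.1    0.5 -187.9] twist
```

```bash
python3 -m crank '{"gripper":[0.2,0.2,0.2,0.2,0.2,0.2],"linear":[[0,0,-2],[0,0,-12],[0,0,-30],[0,0,-60],[0,0,-95],[0,0,-130]],"twist":[0,0,0,0,0,0]}' 60;  python3 go.py 0.607 -0.0705 0.16 1.571;python3 - <<'E'
from h import *
im=vision.get_image('wrist'); save('w2',im['image'],scale=1.2)
E
```

```text
time: 3.4
position: [0.4262, -0.2897, 0.1413]
orientation: [-0.001, 0.709, 0.706, -0.0]
force: [0.6, -0.3, -5.0]
width: 0.0486
time 3.4 pos [ 0.4262 -0.2897  0.1413] t 1.566 tilt z [-0.002  0.002 -1.   ] F [ 0.6 -0.3 -5. ] w 0.0486 q [ 0.8   0.3  -0.3   1.68  0.09  1.18  0.48]
linear mm [220.  179.8 -18.7] twist -0.005
```

View pics/w2.png

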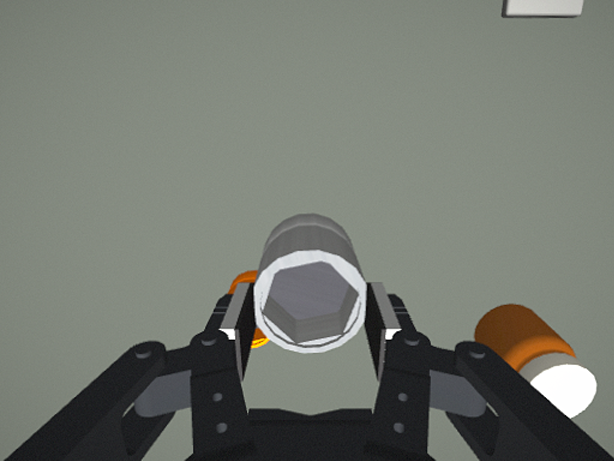

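```bash
cat > held.py <<'E'
# held.py d h : find rim of held socket near tcp
import sys
from h import *
d=float(sys.argv[1])/1000
o=r.get_obs(); p=np.asarray(o['position']); q=o['orientation']; R=Ro.from_quat([q[1],q[2],q[3],q[0]]).as_matrix()
im=vision.get_image('wrist'); C=cloud(im); S=C[np.isfinite(C[...,2])]
L=(S-p)@R   # tool frame
m=(np.hypot(L[:,0],L[:,1])<d/2+.02)&(L[:,2]>-.09)&(L[:,2]<.03)&(np.abs(L[:,1])<d/2-.003)
H=L[m]; top=np.percentile(H[:,2],3)
for k in range(2):
    T=H[np.abs(H[:,2]-top)<.0045]; top=np.median(T[:,2])
cc,rr=cv2.minEnclosingCircle(T[:,:2].astype(np.float32))
print('rim tool z mm',(top*1000).round(1),'x range',np.percentile(T[:,0],[1,99]).round(4),'y',np.percentile(T[:,1],[1,99]).round(4),'encl',np.round(cc,4),round(2*rr,4),len(T))
A=np.c_[T,np.ones(len(T))][:,[0,1,3]]; s=np.linalg.lstsq(A,T[:,2],rcond=None)[0]; print('rim slope',s[:2].round(3))
E
python3 held.py 52
```

```text
rim tool z mm -43.5 x range [-0.0237  0.026 ] y [-0.0226  0.0227] encl [0.0002 0.0008] 0.053 2970
rim slope [-0.008  0.021]
```

```bash
python3 -m crank '{"gripper":[0.2,0.2,0.2,0.2,0.2,0.2,0.2,0.2],"linear":[[20,16,-10],[50,41,-19],[82,67,-19],[114,93,-19],[146,119,-19],[178,145,-19],[205,168,-19],[220,180,-19]],"twist":[0,0,0,0,0,0,0,0]}'; python3 -m crank '{"gripper":[0.2,0.2],"linear":[[0,0,0],[0,0,0]],"twist":[0,0]}'; python3 - <<'E'
from h import *
im=vision.get_image('scene'); save('s1',im['image'],(100,100,400,300),2.5)
im=vision.get_image('wrist'); save('w3',im['image'])
for d in spotter.regions_of('wrist','pad_a'):
    m=d['mask']; v,u=np.nonzero(m); P=onplane(im,np.stack([u,v],1),.015); cc,rr=cv2.minEnclosingCircle(P[:,:2].astype(np.float32)); print(round(d['conf'],2),P.mean(0).round(4),np.round(cc,4),round(2*rr,4))
E
python3 held.py 52; python3 go.py 0.607 -0.0705 0.03 1.571
```

```text
time: 4.17
position: [0.6099, -0.0642, 0.1579]
orientation: [-0.002, 0.706, 0.708, 0.002]
force: [0.6, 0.5, -3.3]
width: 0.0484
time: 4.33
position: [0.6076, -0.0691, 0.1577]
orientation: [-0.002, 0.707, 0.707, -0.001]
force: [-0.6, -1.4, -4.7]
width: 0.0483
0.77 [0.607  0.0064 0.015 ] [0.6068 0.0061] 0.0595
0.73 [ 0.6079 -0.0652  0.015 ] [ 0.6079 -0.0693] 0.0595
0.57 [0.6059 0.0739 0.015 ] [0.6058 0.0801] 0.0591
rim tool z mm -43.4 x range [-0.0236  0.026 ] y [-0.0226  0.0226] encl [0.0003 0.0001] 0.0528 2945
rim slope [-0.007  0.022]
time 4.53 pos [ 0.6072 -0.074   0.1588] t 1.563 tilt z [-0.002 -0.001 -1.   ] F [-0.  -0.2 -4.5] w 0.0485 q [ 0.35  0.49 -0.39  1.37  0.19  1.32 -0.06]
linear mm [  3.7   0.  128.8] twist -0.008
```

View pics/w3.png

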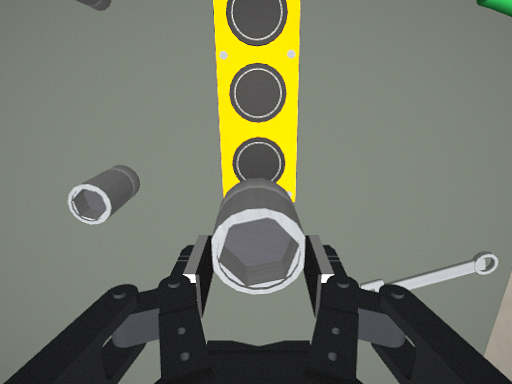

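```bash
python3 -m crank '{"gripper":[0.2,0.2,0.2,0.2,0.2,0.2,0.2,0.2],"linear":[[0,0,15],[0,0,35],[0,0,60],[0,0,85],[0,0,105],[0,0,115],[0,0,115],[0,0,115]],"twist":[0,0,0,0,0,0,0,0]}';  python3 go.py 0.6073 -0.0697 0.0275 1.571;python3 go.py 0.6073 -0.0697 0.0275 1.571; python3 held.py 52;python3 go.py 0.6073 -0.0697 0.0275 1.571
```

```text
time: 5.2
position: [0.6082, -0.0725, 0.0448]
orientation: [0.0, 0.709, 0.705, -0.0]
force: [0.2, 0.2, -2.9]
width: 0.0481
time 5.2 pos [ 0.6082 -0.0725  0.0448] t 1.565 tilt z [-0. -0. -1.] F [ 0.2  0.2 -2.9] w 0.0481 q [ 0.34  0.58 -0.37  1.52  0.23  1.08 -0.09]
linear mm [ 2.8 -0.9 17.3] twist -0.006
time 5.2 pos [ 0.6082 -0.0725  0.0448] t 1.565 tilt z [-0. -0. -1.] F [ 0.2  0.2 -2.9] w 0.0481 q [ 0.34  0.58 -0.37  1.52  0.23  1.08 -0.09]
linear mm [ 2.8 -0.9 17.3] twist -0.006
rim tool z mm -43.4 x range [-0.0237  0.0259] y [-0.0226  0.0226] encl [0.0004 0.0004] 0.0528 2936
rim slope [-0.007  0.024]
time 5.25 pos [ 0.6095 -0.0722  0.0459] t 1.565 tilt z [ 0.003 -0.    -1.   ] F [ 0.6 -0.1 -2.3] w 0.0486 q [ 0.34  0.58 -0.37  1.52  0.23  1.08 -0.09]
linear mm [ 2.5 -2.2 18.4] twist -0.006
```

```bash
python3 -m crank '{"gripper":[0.2,0.2,0.2,0.2,0.2],"linear":[[2,-1,4],[2,-1,9],[2,-1,13],[2,-1,15],[2,-1,16]],"twist":[0,0,0,0,0]}';  python3 go.py 0.6073 -0.0697 0.0275 1.571
```

```text
time: 5.67
position: [0.6069, -0.0696, 0.028]
orientation: [-0.0, 0.709, 0.705, -0.0]
force: [-0.7, 0.4, -4.2]
width: 0.0483
time 5.67 pos [ 0.6069 -0.0696  0.028 ] t 1.566 tilt z [-0.001 -0.    -1.   ] F [-0.7  0.4 -4.2] w 0.0483 q [ 0.33  0.6  -0.37  1.54  0.24  1.04 -0.1 ]
linear mm [-0.1  0.4  0.5] twist -0.005
```

Not in contact yet, so I go down 1 mm at a time.

```bash
python3 -m crank '{"gripper":[0.2,0.2],"linear":[[0,0,1],[0,0,1]],"twist":[0,0]}' | sed -n '2p;4p'; python3 -m crank '{"gripper":[0.2,0.2],"linear":[[0,0,1],[0,0,1]],"twist":[0,0]}'| sed -n '2p;4p'
```

```text
position: [0.6073, -0.0696, 0.0278]
force: [-0.3, -0.2, -2.6]
position: [0.6074, -0.0696, 0.0276]
force: [-4.1, 0.8, 3.7]
```

```bash
python3 -m crank '{"gripper":[0.6,0.65,0.75,0.85,1,1,1,1],"linear":[[0,0,0],[0,0,0],[0,0,0],[0,0,0],[0,0,0],[0,0,0],[0,0,0],[0,0,0]],"twist":[0,0,0,0,0,0,0,0]}'; python3 -m crank '{"gripper":[1,1,1,1,1,1,1],"linear":[[0,0,-5],[0,0,-20],[0,0,-40],[0,0,-70],[0,0,-100],[0,0,-130],[0,0,-130]],"twist":[0,0,0,0,0,0,0]}'; python3 go.py 0.443 -0.095 0.16 1.571
python3 - <<'E'
from h import *
im=vision.get_image('wrist'); save('w4',im['image'])
C=cloud(im); S=C[np.isfinite(C[...,2])]; c=np.array([.607,-.07])
T=S[(np.abs(S[:,2]-.071)<.006)&(np.hypot(*(S[:,:2]-c).T)<.035)]
print(T.mean(0),cv2.minEnclosingCircle(T[:,:2].astype(np.float32)))
for d in spotter.regions_of('wrist','pad_a'):
    m=d['mask']; v,u=np.nonzero(m); P=onplane(im,np.stack([u,v],1),.015); cc,rr=cv2.minEnclosingCircle(P[:,:2].astype(np.float32)); print(round(d['conf'],2),P.mean(0).round(4),np.round(cc,4),round(2*rr,4))
E
```

```text
time: 6.67
position: [0.6074, -0.0696, 0.0265]
orientation: [0.0, 0.709, 0.705, 0.0]
force: [-0.6, -0.1, 0.2]
width: 0.0851
time: 7.25
position: [0.6123, -0.0693, 0.1646]
orientation: [0.005, 0.709, 0.705, 0.005]
force: [1.4, 0.1, 1.0]
width: 0.0853
time 7.25 pos [ 0.6123 -0.0693  0.1646] t 1.566 tilt z [ 0.014 -0.001 -1.   ] F [1.4 0.1 1. ] w 0.0853 q [ 0.35  0.48 -0.4   1.37  0.19  1.31 -0.06]
linear mm [ -26.5 -169.2    2.2] twist -0.005
[ 0.60756386 -0.06834507  0.07035067] ((0.6073532700538635, -0.0689394623041153), 0.026096811518073082)
0.94 [0.6069 0.0064 0.015 ] [0.607  0.0056] 0.0592
0.69 [ 0.6105 -0.0508  0.015 ] [ 0.608  -0.0679] 0.0596
0.67 [0.6057 0.0759 0.015 ] [0.6058 0.0802] 0.0597
```

View pics/w4.png

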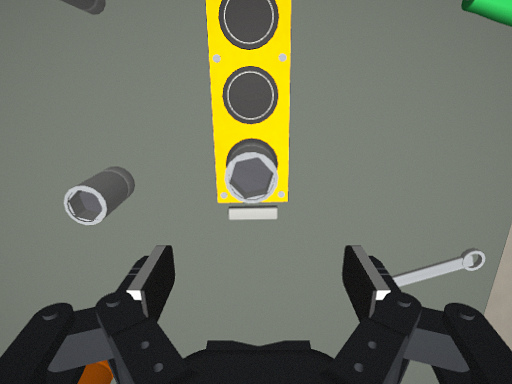

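Socket_52 stands on the end pad beside the cap (crop px 250,178), within about 1 mm of its centre. Next is socket_42.

```bash
python3 -m crank '{"gripper":[1,1,1,1,1,1,1,1],"linear":[[-4,-25,0],[-9,-57,0],[-14,-90,0],[-19,-122,0],[-23,-148,0],[-26,-164,0],[-26,-164,0],[-26,-164,0]],"twist":[0,0,0,0,0,0,0,0]}'; python3 go.py 0.443 -0.095 0.025 1.571; python3 - <<'E'
from h import *
im=vision.get_image('wrist'); save('w5',im['image'])
C=cloud(im); S=C[np.isfinite(C[...,2])]; c=np.array([.443,-.095])
for k in range(5):
    T=S[(np.abs(S[:,2]-.076)<.006)&(np.hypot(*(S[:,:2]-c).T)<.027)]; cc,rr=cv2.minEnclosingCircle(T[:,:2].astype(np.float32)); c=np.array(cc)
print(T.mean(0),c,rr*2)
E
python3 go.py 0.443 -0.095 0.025 1.571
```

```text
time: 8.02
position: [0.442, -0.0951, 0.1557]
orientation: [-0.0, 0.709, 0.705, -0.001]
force: [-0.1, 0.7, -0.3]
width: 0.0856
time 8.02 pos [ 0.442  -0.0951  0.1557] t 1.565 tilt z [-0.001 -0.    -1.   ] F [-0.1  0.7 -0.3] w 0.0856 q [ 0.54  0.16 -0.41  1.81  0.07  1.18  0.1 ]
linear mm [1.000e-01 1.200e+00 1.307e+02] twist -0.006
[ 0.44484133 -0.0930725   0.07537643] [ 0.44476002 -0.09401063] 0.042495109140872955
time 8.07 pos [ 0.4432 -0.0946  0.156 ] t 1.566 tilt z [-0.  0. -1.] F [ 0.6 -1.2  0.2] w 0.0855 q [ 0.53  0.16 -0.41  1.81  0.07  1.18  0.1 ]
linear mm [-4.00e-01 -1.00e-01  1.31e+02] twist -0.005
```

```bash
python3 -m crank '{"gripper":[1,1,1,1,1,1,1,1],"linear":[[0,1,25],[0,1,50],[0,1,75],[0,1,95],[0,1,110],[0,1,120],[0,1,126],[0,1,128]],"twist":[0,0,0,0,0,0,0,0]}'|sed -n '2p;4p'; python3 -m crank '{"gripper":[0.5,0.3,0.2,0.1,0.1,0.1,0.1,0.1],"linear":[[0,0,0],[0,0,0],[0,0,0],[0,0,0],[0,0,0],[0,0,0],[0,0,0],[0,0,0]],"twist":[0,0,0,0,0,0,0,0]}' 50;python3 -m crank '{"gripper":[0.1,0.1,0.1,0.1,0.1,0.1,0.1],"linear":[[0,0,-4],[0,0,-16],[0,0,-36],[0,0,-66],[0,0,-96],[0,0,-116],[0,0,-128]],"twist":[0,0,0,0,0,0,0]}' 60;  python3 go.py; python3 held.py 42; python3 go.py 0.6063 0.0055 0.17 1.571
```

```text
position: [0.4443, -0.0942, 0.0275]
force: [-0.3, -0.3, 0.7]
time: 9.4
position: [0.445, -0.095, 0.0298]
orientation: [0.001, 0.709, 0.705, 0.0]
force: [-2.0, 0.8, 5.7]
width: 0.0396
time: 9.98
position: [0.4453, -0.0949, 0.159]
orientation: [0.002, 0.709, 0.705, 0.001]
force: [0.3, 0.4, -3.9]
width: 0.0391
time 9.98 pos [ 0.4453 -0.0949  0.159 ] t 1.566 tilt z [ 0.004 -0.001 -1.   ] F [ 0.3  0.4 -3.9] w 0.0391 q [ 0.54  0.16 -0.41  1.8   0.07  1.18  0.1 ]
rim tool z mm -46.1 x range [-0.0182  0.0217] y [-0.0176  0.0177] encl [0.0012 0.0003] 0.0428 2182
rim slope [-0.005  0.013]
time 10.03 pos [ 0.4464 -0.0951  0.1604] t 1.566 tilt z [ 0.006 -0.002 -1.   ] F [ 0.7 -0.5 -2. ] w 0.0392 q [ 0.54  0.16 -0.41  1.8   0.07  1.19  0.1 ]
linear mm [101.4 159.5  -8.8] twist -0.005
```

```bash
python3 -m crank '{"gripper":[0.1,0.1,0.1,0.1,0.1,0.1,0.1,0.1],"linear":[[12,20,-8],[30,49,-10],[48,78,-10],[66,107,-10],[82,133,-10],[94,153,-10],[100,162,-10],[100,162,-10]],"twist":[0,0,0,0,0,0,0,0]}' |sed -n '2p;4p'; python3 -m crank '{"gripper":[0.1,0.1,0.1,0.1,0.1,0.1,0.1,0.1],"linear":[[0,0,15],[0,0,35],[0,0,60],[0,0,85],[0,0,100],[0,0,107],[0,0,107],[0,0,107]],"twist":[0,0,0,0,0,0,0,0]}' |sed -n '2p;4p'; python3 held.py 42; python3 go.py 0.6063 0.0047 0.045 1.571
```

```text
position: [0.6075, 0.0078, 0.1641]
force: [0.3, 1.3, -4.2]
position: [0.6063, 0.0039, 0.0595]
force: [-0.5, -0.2, -2.5]
rim tool z mm -46.0 x range [-0.0181  0.0217] y [-0.0176  0.0177] encl [0.0011 0.001 ] 0.0432 2190
rim slope [-0.006  0.013]
time 11.42 pos [0.6074 0.0042 0.0605] t 1.565 tilt z [ 0.002 -0.    -1.   ] F [ 0.2 -0.1 -2.6] w 0.0388 q [ 0.25  0.57 -0.42  1.52  0.25  1.11 -0.23]
linear mm [ 0.4 -1.1 15.5] twist -0.006
```

```bash
python3 -m crank '{"gripper":[0.1,0.1,0.1,0.1,0.1],"linear":[[0,-0.5,5],[0,-0.5,9],[0,-0.5,12],[0,-0.5,14],[0,-0.5,14]],"twist":[0,0,0,0,0]}' |sed -n '2p;4p'; python3 -m crank '{"gripper":[0.1,0.1],"linear":[[0,0,1],[0,0,1]],"twist":[0,0]}' | sed -n '2p;4p'; python3 go.py 0.6063 0.0047 0.045 1.571
```

```text
position: [0.6061, 0.0044, 0.0453]
force: [0.7, 0.8, -3.4]
position: [0.6063, 0.0046, 0.0451]
force: [-2.1, 0.7, -0.1]
time 12.0 pos [0.6063 0.0046 0.0451] t 1.566 tilt z [ 0. -0. -1.] F [-2.1  0.7 -0.1] w 0.0388 q [ 0.25  0.58 -0.42  1.54  0.26  1.08 -0.24]
linear mm [ 0.1 -0.   0.1] twist -0.005
```

```bash
python3 -m crank '{"gripper":[0.1,0.1],"linear":[[0,0,0.5],[0,0,0.5]],"twist":[0,0]}' | sed -n '2p;4p'; python3 -m crank '{"gripper":[0.5,0.55,0.65,0.8,1,1,1,1],"linear":[[0,0,0],[0,0,0],[0,0,0],[0,0,0],[0,0,0],[0,0,0],[0,0,0],[0,0,0]],"twist":[0,0,0,0,0,0,0,0]}'; python3 -m crank '{"gripper":[1,1,1,1,1,1,1,1],"linear":[[0,0,-5],[0,0,-20],[0,0,-40],[0,0,-70],[0,0,-100],[0,0,-110],[0,0,-110],[0,0,-110]],"twist":[0,0,0,0,0,0,0,0]}' |sed -n '2p;4p'
python3 - <<'E'
from h import *
im=vision.get_image('wrist'); save('w6',im['image'])
C=cloud(im); S=C[np.isfinite(C[...,2])]; c=np.array([.607,.005])
T=S[(np.abs(S[:,2]-.091)<.006)&(np.hypot(*(S[:,:2]-c).T)<.03)]
print(T.mean(0),cv2.minEnclosingCircle(T[:,:2].astype(np.float32)))
for d in spotter.regions_of('wrist','pad_a'):
    m=d['mask']; v,u=np.nonzero(m); P=onplane(im,np.stack([u,v],1),.015); cc,rr=cv2.minEnclosingCircle(P[:,:2].astype(np.float32)); print(round(d['conf'],2),P.mean(0).round(4),np.round(cc,4),round(2*rr,4))
E
python3 go.py 0.447 0.0985 0.16 1.571
```

```text
position: [0.6064, 0.0046, 0.045]
force: [-3.5, -0.6, 4.3]
time: 12.83
position: [0.6062, 0.0045, 0.0439]
orientation: [0.0, 0.709, 0.705, 0.0]
force: [0.3, 0.4, -0.4]
width: 0.0854
position: [0.6063, 0.0045, 0.1541]
force: [-0.6, 0.2, 0.2]
[0.60630544 0.00644491 0.0904123 ] ((0.6062676906585693, 0.005574456881731749), 0.021223193034529686)
0.95 [0.6051 0.1491 0.015 ] [0.6051 0.1558] 0.0608
0.88 [0.6085 0.0192 0.015 ] [0.6073 0.0063] 0.0601
0.63 [0.6061 0.0812 0.015 ] [0.6063 0.0803] 0.06
0.57 [ 0.6126 -0.0546  0.015 ] [ 0.609  -0.0648] 0.0583
time 13.6 pos [0.6048 0.0041 0.1519] t 1.566 tilt z [-0.004 -0.    -1.   ] F [ 0.6 -0.2 -1.2] w 0.0855 q [ 0.26  0.49 -0.44  1.4   0.21  1.3  -0.2 ]
linear mm [  93.6 -158.3   -7.5] twist -0.005
```

View pics/w6.png

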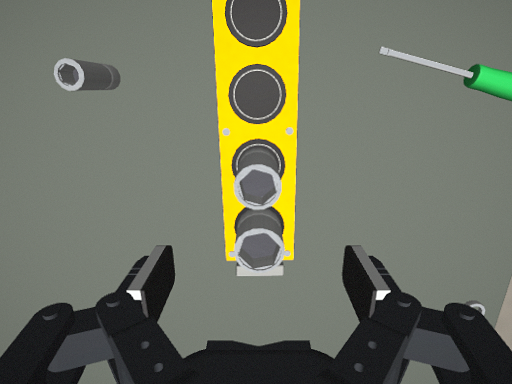

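Socket_42 is on the second pad from the cap (px 258,185), and both sockets are standing. Next is socket_26.

```bash
python3 -m crank '{"gripper":[1,1,1,1,1,1,1,1],"linear":[[10,-17,-5],[28,-47,-6],[46,-78,-6],[64,-108,-6],[80,-135,-6],[90,-152,-6],[94,-159,-6],[94,-159,-6]],"twist":[0,0,0,0,0,0,0,0]}'|sed -n '2p;4p'; python3 - <<'E'
from h import *
im=vision.get_image('wrist'); save('w7',im['image'])
C=cloud(im); S=C[np.isfinite(C[...,2])]; c=np.array([.447,.0985])
for k in range(5):
    T=S[(np.abs(S[:,2]-.072)<.006)&(np.hypot(*(S[:,:2]-c).T)<.019)]; cc,rr=cv2.minEnclosingCircle(T[:,:2].astype(np.float32)); c=np.array(cc)
print(T.mean(0),c,rr*2)
E
python3 go.py 0.447 0.0985 0.025 1.571
```

```text
position: [0.4455, 0.1, 0.1589]
force: [0.4, 0.2, -0.5]
[0.44867743 0.10070992 0.07156358] [0.44882679 0.10007627] 0.02599480375647545
time 14.32 pos [0.4474 0.0987 0.1592] t 1.566 tilt z [-0.001 -0.001 -1.   ] F [-0.2 -0.7 -0.3] w 0.0857 q [ 0.21  0.19 -0.53  1.79  0.1   1.2  -0.36]
linear mm [-1.000e-01 -2.000e-01  1.342e+02] twist -0.005
```

```bash
python3 -m crank '{"gripper":[1,1,1,1,1,1,1,1],"linear":[[1,1,25],[1,1,50],[1,1,75],[1,1,95],[1,1,112],[1,1,124],[1,1,131],[1,1,133]],"twist":[0,0,0,0,0,0,0,0]}'|sed -n '2p;4p'; python3 -m crank '{"gripper":[0.5,0.3,0.2,0.1,0,0,0,0],"linear":[[0,0,0],[0,0,0],[0,0,0],[0,0,0],[0,0,0],[0,0,0],[0,0,0],[0,0,0]],"twist":[0,0,0,0,0,0,0,0]}' 50;python3 -m crank '{"gripper":[0,0,0,0,0,0,0,0],"linear":[[0,0,0],[0,0,-4],[0,0,-16],[0,0,-36],[0,0,-66],[0,0,-96],[0,0,-116],[0,0,-128]],"twist":[0,0,0,0,0,0,0,0]}' 60;  python3 held.py 26; python3 go.py 0.605 0.1553 0.17 1.571
```

```text
position: [0.4487, 0.0988, 0.0252]
force: [-0.3, -0.5, 0.1]
time: 15.65
position: [0.4493, 0.1005, 0.0279]
orientation: [0.001, 0.709, 0.705, 0.001]
force: [-1.9, 0.0, 5.8]
width: 0.0225
time: 16.32
position: [0.4498, 0.1006, 0.1575]
orientation: [0.001, 0.709, 0.705, 0.002]
force: [0.6, -0.6, -1.4]
width: 0.0222
rim tool z mm -44.1 x range [-0.0125  0.0122] y [-0.0097  0.0097] encl [-0.0004  0.0005] 0.0267 1001
rim slope [0.005 0.023]
time 16.37 pos [0.451  0.1009 0.1589] t 1.566 tilt z [ 0.007  0.001 -1.   ] F [ 0.6  1.8 -0.2] w 0.0227 q [ 0.21  0.19 -0.54  1.79  0.11  1.19 -0.36]
linear mm [ 55.2 153.8 -10.1] twist -0.005
```

```bash
python3 -m crank '{"gripper":[0,0,0,0,0,0,0,0],"linear":[[6,18,-8],[15,45,-10],[25,73,-10],[36,103,-10],[46,130,-10],[53,149,-10],[55.5,156.5,-10],[55.5,156.5,-10]],"twist":[0,0,0,0,0,0,0,0]}' |sed -n '2p;4p'; python3 -m crank '{"gripper":[0,0,0,0,0,0,0,0],"linear":[[0,0,15],[0,0,35],[0,0,60],[0,0,85],[0,0,100],[0,0,107],[0,0,109],[0,0,109]],"twist":[0,0,0,0,0,0,0,0]}' |sed -n '2p;4p'; python3 held.py 26; python3 go.py 0.605 0.1555 0.043 1.571
```

```text
position: [0.6061, 0.1555, 0.1624]
force: [-0.0, 0.9, -2.1]
position: [0.6049, 0.1547, 0.0557]
force: [0.1, 0.3, -1.3]
rim tool z mm -44.0 x range [-0.0123  0.0123] y [-0.0097  0.0097] encl [-0.0004  0.0006] 0.0265 1008
rim slope [0.003 0.017]
time 17.75 pos [0.6058 0.1551 0.0568] t 1.566 tilt z [ 0.001  0.    -1.   ] F [ 0.4  0.4 -1.2] w 0.0225 q [ 0.03  0.61 -0.48  1.47  0.3   1.13 -0.5 ]
linear mm [ 0.4 -0.8 13.8] twist -0.005
```

```bash
python3 -m crank '{"gripper":[0,0,0,0,0],"linear":[[1,-0.5,5],[1,-0.5,9],[1,-0.5,11],[1,-0.5,12],[1,-0.5,12.5]],"twist":[0,0,0,0,0]}' |sed -n '2p;4p'; python3 -m crank '{"gripper":[0,0],"linear":[[0,0,1],[0,0,1]],"twist":[0,0]}' | sed -n '2p;4p'; python3 go.py 0.605 0.1555 0.043 1.571
```

```text
position: [0.6049, 0.1559, 0.0433]
force: [-0.0, -0.6, -1.8]
position: [0.6051, 0.1563, 0.0432]
force: [-1.0, 0.5, 1.2]
time 18.33 pos [0.6051 0.1563 0.0432] t 1.566 tilt z [ 0.  0. -1.] F [-1.   0.5  1.2] w 0.0226 q [ 0.03  0.63 -0.48  1.48  0.31  1.11 -0.51]
linear mm [-0.8 -0.1  0.2] twist -0.005
```

```bash
python3 -m crank '{"gripper":[0,0],"linear":[[0,0,0.5],[0,0,0.5]],"twist":[0,0]}' | sed -n '2p;4p'; python3 -m crank '{"gripper":[0.32,0.38,0.5,0.65,0.8,1,1,1],"linear":[[0,0,0],[0,0,0],[0,0,0],[0,0,0],[0,0,0],[0,0,0],[0,0,0],[0,0,0]],"twist":[0,0,0,0,0,0,0,0]}'; python3 -m crank '{"gripper":[1,1,1,1,1,1,1,1],"linear":[[0,0,-5],[0,0,-20],[0,0,-40],[0,0,-70],[0,0,-100],[0,0,-110],[0,0,-110],[0,0,-110]],"twist":[0,0,0,0,0,0,0,0]}' |sed -n '2p;4p'
python3 - <<'E'
from h import *
im=vision.get_image('wrist'); save('w8',im['image'])
C=cloud(im); S=C[np.isfinite(C[...,2])]; c=np.array([.605,.1555])
T=S[(np.abs(S[:,2]-.087)<.006)&(np.hypot(*(S[:,:2]-c).T)<.025)]
print(T.mean(0),cv2.minEnclosingCircle(T[:,:2].astype(np.float32)))
for d in spotter.regions_of('wrist','pad_a'):
    m=d['mask']; v,u=np.nonzero(m); P=onplane(im,np.stack([u,v],1),.015); cc,rr=cv2.minEnclosingCircle(P[:,:2].astype(np.float32)); print(round(d['conf'],2),P.mean(0).round(4),np.round(cc,4),round(2*rr,4))
E
python3 go.py 0.448 0.2895 0.16 1.571
```

```text
position: [0.6051, 0.1564, 0.0431]
force: [-2.2, -0.3, 4.8]
time: 19.17
position: [0.605, 0.156, 0.042]
orientation: [-0.0, 0.709, 0.705, 0.0]
force: [-0.5, 0.3, 0.2]
width: 0.0852
position: [0.605, 0.156, 0.1522]
force: [0.5, 0.0, -0.7]
[0.6046222  0.15649216 0.08655207] ((0.6050083637237549, 0.15589314699172974), 0.013176177628338337)
0.8 [0.6069 0.1633 0.015 ] [0.6057 0.1566] 0.0601
0.8 [0.6062 0.0819 0.015 ] [0.6063 0.0813] 0.0602
0.78 [0.6083 0.0183 0.015 ] [0.6075 0.0068] 0.0607
0.43 [ 0.634 -0.066  0.015] [ 0.634 -0.066] 0.0092
time 19.93 pos [0.6037 0.1553 0.1499] t 1.566 tilt z [-0.004 -0.001 -1.   ] F [ 0.   0.3 -0. ] w 0.085 q [ 0.04  0.54 -0.5   1.35  0.26  1.32 -0.47]
linear mm [ 133.4 -156.4   -9.7] twist -0.005
```

View pics/w8.png

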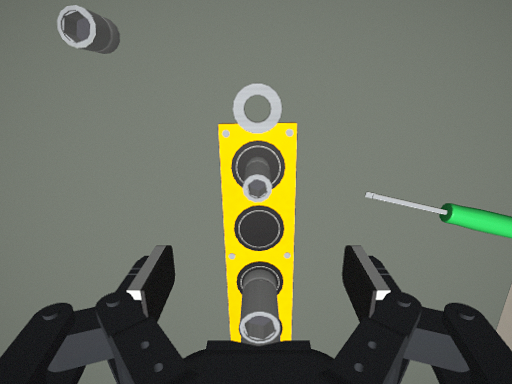

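Socket_26 is on the pad next to the eye (px 257,188), centred. Last is socket_34.

```bash
python3 -m crank '{"gripper":[1,1,1,1,1,1,1,1],"linear":[[14,-17,-5],[37,-43,-6],[61,-71,-6],[85,-99,-6],[107,-125,-6],[124,-145,-6],[134,-156,-6],[134,-156,-6]],"twist":[0,0,0,0,0,0,0,0]}'|sed -n '2p;4p'; python3 -m crank '{"gripper":[1,1],"linear":[[0,0,0],[0,0,0]],"twist":[0,0]}' | sed -n '2p;4p'; python3 - <<'E'
from h import *
im=vision.get_image('wrist'); save('w9',im['image'])
C=cloud(im); S=C[np.isfinite(C[...,2])]; c=np.array([.448,.289])
for k in range(5):
    T=S[(np.abs(S[:,2]-.050)<.006)&(np.hypot(*(S[:,:2]-c).T)<.023)]; cc,rr=cv2.minEnclosingCircle(T[:,:2].astype(np.float32)); c=np.array(cc)
print(T.mean(0),c,rr*2)
E
python3 go.py 0.448 0.2895 0.01 1.571
```

```text
position: [0.4444, 0.294, 0.1566]
force: [-0.9, 0.9, 0.3]
position: [0.4506, 0.2887, 0.1568]
force: [0.3, -0.4, -0.6]
[0.4498318  0.29164728 0.04959088] [0.44983026 0.29136646] 0.034251075237989426
time 20.82 pos [0.451  0.2886 0.157 ] t 1.563 tilt z [-0.001 -0.002 -1.   ] F [-0.1 -1.1 -0.7] w 0.0855 q [-0.16  0.36 -0.58  1.59  0.21  1.25 -0.79]
linear mm [  1.2  -2.9 147. ] twist -0.008
```

View pics/w9.png

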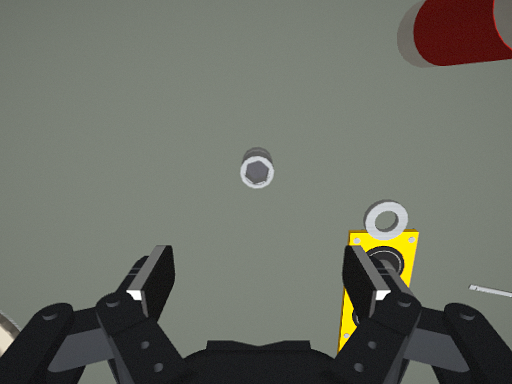

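```bash
python3 -m crank '{"gripper":[1,1,1,1,1,1,1,1],"linear":[[1,-0.5,25],[1,-0.5,52],[1,-0.5,80],[1,-0.5,105],[1,-0.5,124],[1,-0.5,136],[1,-0.5,142],[1,-0.5,144]],"twist":[0,0,0,0,0,0,0,0]}'|sed -n '2p;4p'; python3 -m crank '{"gripper":[0.5,0.3,0.2,0.1,0,0,0,0],"linear":[[0,0,0],[0,0,0],[0,0,0],[0,0,0],[0,0,0],[0,0,0],[0,0,0],[0,0,0]],"twist":[0,0,0,0,0,0,0,0]}' 50;python3 -m crank '{"gripper":[0,0,0,0,0,0,0,0],"linear":[[0,0,0],[0,0,-4],[0,0,-16],[0,0,-36],[0,0,-66],[0,0,-96],[0,0,-126],[0,0,-140]],"twist":[0,0,0,0,0,0,0,0]}' 60;  python3 held.py 34; python3 go.py 0.6061 0.0808 0.17 1.571
```

```text
position: [0.4495, 0.2906, 0.013]
force: [0.0, 0.7, 0.1]
time: 22.15
position: [0.4492, 0.2917, 0.0141]
orientation: [0.0, 0.709, 0.705, 0.0]
force: [0.1, 0.4, -0.6]
width: -0.0001
time: 22.82
position: [0.4509, 0.2938, 0.1595]
orientation: [0.001, 0.709, 0.706, 0.004]
force: [0.3, 0.9, 0.5]
width: -0.0003
rim tool z mm -85.6 x range [-0.0094  0.0144] y [-0.0134  0.0137] encl [0.0044 0.0001] 0.0328 1320
rim slope [ 0.012 -0.003]
time 22.87 pos [0.452  0.2947 0.1611] t 1.566 tilt z [ 0.01   0.006 -1.   ] F [1.1 1.6 0.9] w -0.0001 q [-0.16  0.36 -0.59  1.59  0.21  1.24 -0.79]
linear mm [-213.1  155.2   -8.7] twist -0.005
```

```bash
python3 -m crank '{"gripper":[1,1,1,1,1,1],"linear":[[0,0,0],[0,0,0],[0,0,0],[0,0,0],[0,0,0],[0,0,0]],"twist":[0,0,0,0,0,0]}';python3 - <<'E'
from h import *
im=vision.get_image('wrist'); save('w10',im['image'])
im=vision.get_image('scene'); save('s10',im['image'],(200,100,500,325),2.6)
E
```

```text
time: 23.37
position: [0.4486, 0.2914, 0.1531]
orientation: [-0.0, 0.709, 0.705, -0.001]
force: [-0.1, -0.4, -0.3]
width: 0.0722
```

View pics/w10.png

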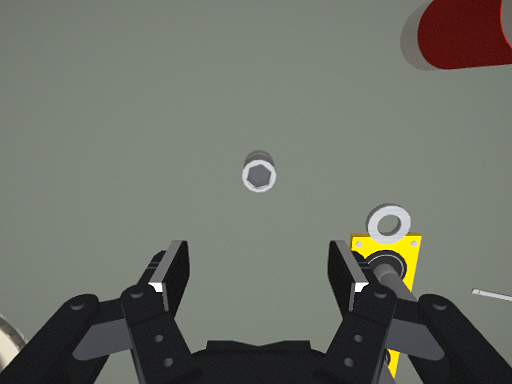

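View pics/s10.png

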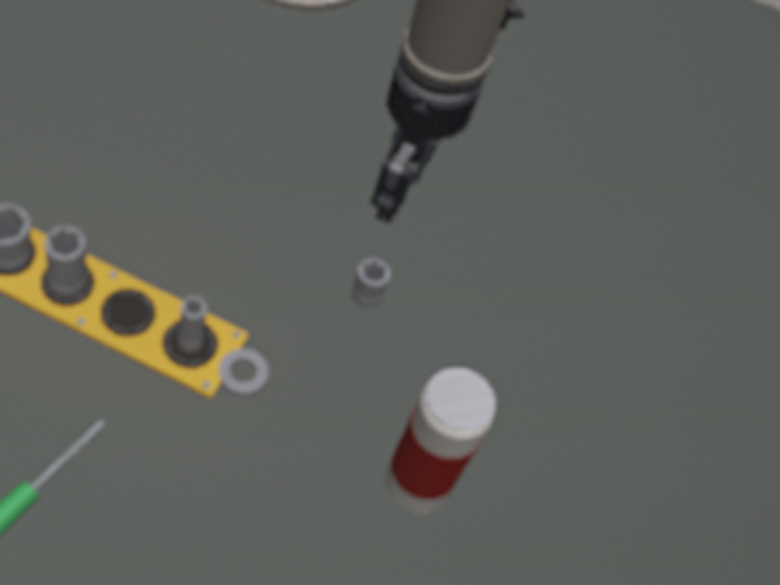

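```bash
python3 - <<'E'
from h import *
for n in ['wrist','top']:
    im=vision.get_image(n)
    C=cloud(im); S=C[np.isfinite(C[...,2])]; c=np.array([.449,.290])
    for k in range(5):
        T=S[(np.abs(S[:,2]-.050)<.006)&(np.hypot(*(S[:,:2]-c).T)<.024)]; cc,rr=cv2.minEnclosingCircle(T[:,:2].astype(np.float32)); c=np.array(cc)
    print(n,T.mean(0),c,rr*2,len(T))
save('t10',im['image'],(100,150,300,290),3.5)
E
python3 go.py 0.448 0.2895 0.01 1.571
```

```text
wrist [0.44978003 0.29166907 0.04961337] [0.44943351 0.29111198] 0.03432149440050125 495
top [nan nan nan] [0. 0.] 0.0 0
time 23.57 pos [0.449  0.2917 0.1538] t 1.566 tilt z [-0. -0. -1.] F [ 0.9 -0.3  0.2] w 0.0855 q [-0.16  0.37 -0.59  1.6   0.21  1.24 -0.79]
linear mm [ -2.2  -0.9 143.8] twist -0.005<stdin>:7: RuntimeWarning: Mean of empty slice.
  ret = um.true_divide(
```

View pics/t10.png

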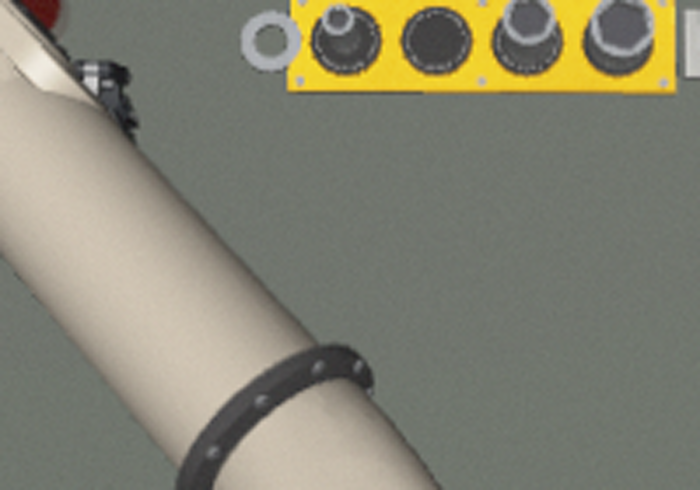

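```bash
python3 -m crank '{"gripper":[1,1,1,1,1,1,1,1],"linear":[[-1,0,25],[-1,0,52],[-1,0,80],[-1,0,105],[-1,0,124],[-1,0,134],[-1,0,138],[-1,0,140]],"twist":[0,0,0,0,0,0,0,0]}'|sed -n '2p;4p'; python3 - <<'E'
from h import *
im=vision.get_image('wrist'); save('w11',im['image'])
E
python3 go.py 0.4495 0.291 0.01
```

```text
position: [0.4492, 0.2909, 0.0138]
force: [-0.7, -0.1, 0.4]
time 24.28 pos [0.4495 0.2912 0.0142] t 1.566 tilt z [ 0.001  0.001 -1.   ] F [-0.3  0.1  0.1] w 0.0853 q [-0.21  0.51 -0.54  1.77  0.32  0.94 -0.88]
linear mm [-0.2  0.   4.2] twist
```

View pics/w11.png

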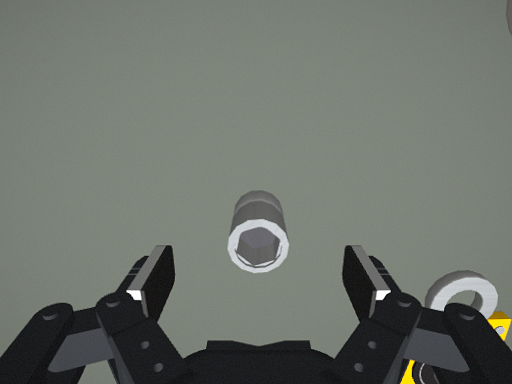

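```bash
python3 -m crank '{"gripper":[0.5,0.45,0.42,0.42],"linear":[[0,0,0],[0,0,0],[0,0,0],[0,0,0]],"twist":[0,0,0,0]}' 50; python3 - <<'E'
from h import *
im=vision.get_image('wrist'); save('w12',im['image'])
E
```

```text
time: 24.62
position: [0.4497, 0.2911, 0.0148]
orientation: [0.0, 0.709, 0.705, 0.001]
force: [-0.2, 0.1, -0.5]
width: 0.0391
```

View pics/w12.png

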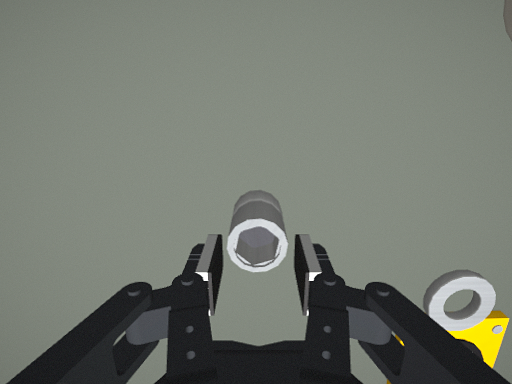

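```bash
python3 - <<'E'
from h import *
o=r.get_obs(); p=np.asarray(o['position']); q=o['orientation']; R=Ro.from_quat([q[1],q[2],q[3],q[0]]).as_matrix()
im=vision.get_image('wrist'); L=(cloud(im)-p)@R*1000
for u,v in [(221,238),(218,245),(214,260),(211,270),(212,290),(213,310),(205,255),(203,275),(190,325),(258,225),(258,268),(234,245)]: print((u,v),L[v,u].round(1))
E
```

```text
(221, 238) [ 11.7 -18.3 -47.7]
(218, 245) [ 11.2 -19.  -53.8]
(214, 260) [ 10.8 -19.2 -66.3]
(211, 270) [ 11.1 -19.3 -74.4]
(212, 290) [  1.9 -19.3 -75.4]
(213, 310) [ -8.2 -19.3 -75.8]
(205, 255) [ 11.2 -23.7 -63. ]
(203, 275) [ 12.2 -21.7 -79.4]
(190, 325) [  17.3  -19.7 -111.2]
(258, 225) [ 13.3   0.2 -36.3]
(258, 268) [-14.    0.2 -35.5]
(234, 245) [  1.4 -12.9 -36.5]
```

The wrist depth shows the real pad tips about 47 mm behind the reported TCP at this opening. The rim is only 36 mm behind it, so the pads closed above the short socket, and the earlier grips held only near the rims. I check the body clearance, then go lower in small steps while watching the force.

```bash
python3 - <<'E'
from h import *
o=r.get_obs(); p=np.asarray(o['position']); q=o['orientation']; R=Ro.from_quat([q[1],q[2],q[3],q[0]]).as_matrix()
im=vision.get_image('wrist'); L=(cloud(im)-p)@R*1000
for u,v in [(258,345),(258,360),(230,345),(258,380),(300,350)]: print((u,v),L[v,u].round(1))
F=L.reshape(-1,3); F=F[np.isfinite(F[:,2])&(np.abs(F[:,1])>17.5)&(np.abs(F[:,1])<60)&(np.abs(F[:,0])<20)]
print('finger lowest', np.sort(F[(F[:,2]<0)][:,2])[-5:])
E
python3 -m crank '{"gripper":[0.65,0.65,0.65,0.65],"linear":[[0,0,0],[0,0,3],[0,0,6],[0,0,8]],"twist":[0,0,0,0]}' |sed -n '2,5p'
python3 -m crank '{"gripper":[0.65,0.65,0.65,0.65],"linear":[[0,0,3],[0,0,6],[0,0,8],[0,0,8]],"twist":[0,0,0,0]}' |sed -n '2,5p'
```

```text
(258, 345) [-122.1    0.3   12.7]
(258, 360) [  11.3    0.2 -117.8]
(230, 345) [  10.2   -8.2 -111.6]
(258, 380) [  12.4    0.2 -124.7]
(300, 350) [  10.4   12.5 -113.7]
finger lowest [-38.83751743 -38.83751592 -38.40037524 -38.21054835 -37.7269053 ]
position: [0.4488, 0.2905, 0.0054]
orientation: [-0.0, 0.709, 0.705, -0.0]
force: [0.9, 0.3, -0.1]
width: 0.0555
position: [0.4486, 0.2904, -0.0027]
orientation: [-0.0, 0.709, 0.705, -0.001]
force: [0.7, -0.2, -0.2]
width: 0.0556
```

```bash

python3 -m crank '{"gripper":[0.65,0.65,0.65,0.65],"linear":[[0,0,3],[0,0,6],[0,0,8],[0,0,8]],"twist":[0,0,0,0]}' |sed -n '2,5p'
python3 -m crank '{"gripper":[0.5,0.4,0.35,0.3,0.2,0.2,0.2,0.2],"linear":[[0,0,0],[0,0,0],[0,0,0],[0,0,0],[0,0,0],[0,0,0],[0,0,0],[0,0,0]],"twist":[0,0,0,0,0,0,0,0]}' 50
python3 -m crank '{"gripper":[0.2,0.2,0.2,0.2,0.2],"linear":[[0,0,0],[0,0,-4],[0,0,-12],[0,0,-25],[0,0,-40]],"twist":[0,0,0,0,0]}' 60
python3 - <<'E'
from h import *
im=vision.get_image('wrist'); save('w13',im['image'])
E
python3 held.py 34
```

```text
position: [0.4487, 0.2904, -0.0106]
orientation: [-0.0, 0.709, 0.705, -0.001]
force: [-0.5, -0.4, 0.4]
width: 0.0554
time: 26.43
position: [0.4492, 0.2911, -0.0097]
orientation: [-0.0, 0.709, 0.705, 0.0]
force: [-0.4, 0.3, 3.9]
width: 0.0324
time: 26.85
position: [0.4481, 0.2896, 0.0295]
orientation: [-0.0, 0.709, 0.705, -0.002]
force: [0.6, 0.7, -2.6]
width: 0.0319
rim tool z mm -59.6 x range [-0.0153  0.0169] y [-0.0137  0.0138] encl [0.0004 0.0006] 0.0345 1886
rim slope [-0.005  0.005]
```

View pics/w13.png

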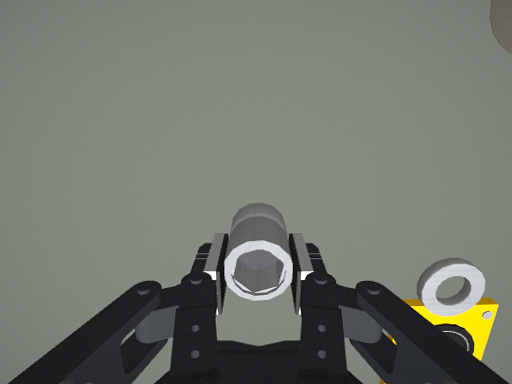

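```bash
python3 -m crank '{"gripper":[0.2,0.2,0.2,0.2,0.2],"linear":[[0,0,-20],[0,0,-50],[0,0,-85],[0,0,-110],[0,0,-115]],"twist":[0,0,0,0,0]}' |sed -n '2p;4p'
python3 -m crank '{"gripper":[0.2,0.2,0.2,0.2,0.2,0.2,0.2,0.2],"linear":[[-20,15,0],[-52,39,0],[-84,63,0],[-116,87,0],[-148,111,0],[-180,135,0],[-200,150,0],[-210,157.5,0]],"twist":[0,0,0,0,0,0,0,0]}' |sed -n '2p;4p'
python3 -m crank '{"gripper":[0.2,0.2,0.2,0.2],"linear":[[0,0,0],[0,0,0],[0,0,0],[0,0,0]],"twist":[0,0,0,0]}' |sed -n '2,5p'; python3 held.py 34; python3 go.py 0.6061 0.0804 0.02 1.571
```

```text
position: [0.4516, 0.2929, 0.1493]
force: [0.2, 1.2, -1.4]
position: [0.607, 0.0726, 0.142]
force: [0.8, -0.7, -2.0]
position: [0.604, 0.0836, 0.1449]
orientation: [-0.001, 0.707, 0.707, 0.0]
force: [-0.2, -0.2, -1.6]
width: 0.0324
rim tool z mm -59.5 x range [-0.0151  0.017 ] y [-0.0137  0.0138] encl [0.0002 0.0004] 0.0355 1894
rim slope [-0.002  0.006]
time 28.42 pos [0.6043 0.0831 0.1451] t 1.571 tilt z [-0.001  0.001 -1.   ] F [ 0.7  0.9 -1.7] w 0.0323 q [ 0.16  0.51 -0.49  1.4   0.24  1.29 -0.34]
linear mm [ -2.9   1.9 125.1] twist -0.0
```

```bash
python3 -m crank '{"gripper":[0.2,0.2,0.2,0.2,0.2,0.2,0.2,0.2],"linear":[[-1,1,15],[-1,1,35],[-1,1,60],[-1,1,85],[-1,1,105],[-1,1,117],[-1,1,124],[-1,1,125]],"twist":[0,0,0,0,0,0,0,0]}' |sed -n '2p;4p'
python3 -m crank '{"gripper":[0.2,0.2,0.2],"linear":[[0,0,0],[0,0,0],[0,0,0]],"twist":[0,0,0]}' |sed -n '2p;4p'; python3 held.py 34; python3 go.py 0.6061 0.0804 0.0055 1.571
```

```text
position: [0.6055, 0.0797, 0.019]
force: [0.2, -0.3, -2.4]
position: [0.608, 0.0794, 0.0217]
force: [-0.2, -0.2, -2.2]
rim tool z mm -59.5 x range [-0.0152  0.0169] y [-0.0137  0.0137] encl [0.0001 0.0002] 0.0352 1895
rim slope [-0.003  0.005]
time 29.38 pos [0.6078 0.0792 0.0215] t 1.566 tilt z [ 0.003  0.    -1.   ] F [ 0.9  0.2 -2.5] w 0.0319 q [ 0.14  0.62 -0.45  1.54  0.3   1.04 -0.39]
linear mm [ 1.1 -1.7 16. ] twist -0.005
```

```bash
python3 -m crank '{"gripper":[0.2,0.2,0.2,0.2,0.2,0.2],"linear":[[1,-1,5],[1,-1,9],[1,-1,12],[1,-1,14],[1,-1,14],[1,-1,14]],"twist":[0,0,0,0,0,0]}' |sed -n '2p;4p'; python3 -m crank '{"gripper":[0.2,0.2],"linear":[[0,0,1],[0,0,1]],"twist":[0,0]}' | sed -n '2p;4p'; python3 go.py 0.6061 0.0804 0.0055 1.571
```

```text
position: [0.6055, 0.08, 0.0058]
force: [1.3, -0.8, -2.0]
position: [0.6058, 0.08, 0.0054]
force: [-1.0, 0.5, 0.6]
time 30.05 pos [0.6058 0.08   0.0054] t 1.566 tilt z [ 0. -0. -1.] F [-1.   0.5  0.6] w 0.0325 q [ 0.14  0.64 -0.45  1.56  0.31  1.01 -0.4 ]
linear mm [ 0.4  0.3 -0.1] twist -0.005
```

```bash
python3 -m crank '{"gripper":[0.2,0.2],"linear":[[0,0,0.5],[0,0,0.5]],"twist":[0,0]}' | sed -n '2p;4p'; python3 -m crank '{"gripper":[0.42,0.46,0.55,0.7,0.85,1,1,1],"linear":[[0,0,0],[0,0,0],[0,0,0],[0,0,0],[0,0,0],[0,0,0],[0,0,0],[0,0,0]],"twist":[0,0,0,0,0,0,0,0]}'; python3 -m crank '{"gripper":[1,1,1,1,1,1,1,1],"linear":[[0,0,-5],[0,0,-20],[0,0,-40],[0,0,-70],[0,0,-100],[0,0,-130],[0,0,-150],[0,0,-150]],"twist":[0,0,0,0,0,0,0,0]}' |sed -n '2p;4p'
python3 -m crank '{"gripper":[1,1,1,1,1,1,1,1],"linear":[[0,-25,0],[0,-60,0],[0,-100,0],[0,-140,0],[0,-175,0],[0,-200,0],[0,-200,0],[0,-200,0]],"twist":[0,0,0,0,0,0,0,0]}' |sed -n '2p;4p'
python3 - <<'E'
from h import *
for n in ['top','scene','wrist']:
    im=vision.get_image(n); save('f_'+n,im['image'],scale=1.5)
    C=cloud(im); S=C[np.isfinite(C[...,2])]
    for nm,x,y,d,h in [('52',.607,-.0695,52,56),('42',.6065,.0055,42,76),('34',.606,.0805,34,50),('26',.605,.1555,26,72)]:
        c=np.array([x,y])
        T=S[(np.abs(S[:,2]-.015-h/1000)<.007)&(np.hypot(*(S[:,:2]-c).T)<d/2000+.008)]
        if len(T)>5: cc,rr=cv2.minEnclosingCircle(T[:,:2].astype(np.float32)); print(n,nm,np.round(cc,4),round(rr*2,4),len(T))
    for lab in ['pad_a','eye','spray_can']:
      for d in spotter.regions_of(n,lab):
        v,u=np.nonzero(d['mask']); P=onplane(im,np.stack([u,v],1),.015); cc,rr=cv2.minEnclosingCircle(P[:,:2].astype(np.float32)); print(n,lab,round(d['conf'],2),np.round(cc,4),round(2*rr,4))
E
```

```text
position: [0.6058, 0.08, 0.0054]
force: [-2.0, -0.2, 4.2]
time: 30.88
position: [0.6056, 0.08, 0.0045]
orientation: [0.0, 0.709, 0.705, 0.0]
force: [0.4, 0.6, 0.0]
width: 0.0852
position: [0.6093, 0.0813, 0.161]
force: [-0.2, 0.6, 1.4]
position: [0.4045, 0.0806, 0.1544]
force: [0.7, 0.3, -0.2]
top 52 [ 0.6054 -0.0699] 0.0525 127
top 42 [0.6042 0.0042] 0.0423 96
top 34 [0.6042 0.0788] 0.0347 66
top 26 [0.6031 0.1543] 0.0267 49
top pad_a 0.53 [0.6044 0.0779] 0.0603
top pad_a 0.48 [0.603  0.1566] 0.0593
top pad_a 0.42 [0.6048 0.0045] 0.0589
top eye 0.16 [0.6137 0.1584] 0.0449
top spray_can 0.93 [0.6497 0.4519] 0.15
scene 52 [ 0.6069 -0.0703] 0.0557 133
scene 42 [0.6082 0.003 ] 0.0434 106
scene 34 [0.6075 0.078 ] 0.0361 80
scene 26 [0.6055 0.1543] 0.0278 59
scene pad_a 0.64 [0.607  0.1547] 0.0603
scene pad_a 0.63 [0.6072 0.0783] 0.0596
scene pad_a 0.49 [0.6085 0.0038] 0.0564
scene pad_a 0.39 [ 0.6328 -0.0802] 0.0047
scene eye 0.55 [0.6068 0.2161] 0.0576
scene spray_can 0.85 [0.5757 0.4231] 0.1696
wrist 52 [ 0.6062 -0.0582] 0.0459 371
wrist 42 [0.6053 0.0063] 0.043 952
wrist 34 [0.6054 0.0807] 0.0349 692
wrist 26 [0.6036 0.1556] 0.0266 697
wrist pad_a 0.93 [0.605  0.0063] 0.0611
wrist pad_a 0.85 [0.6048 0.1561] 0.0606
wrist pad_a 0.7 [ 0.6065 -0.0599] 0.0566
wrist pad_a 0.67 [0.6051 0.0807] 0.0615
wrist eye 0.79 [0.6017 0.2171] 0.0547
```

View pics/f_top.png

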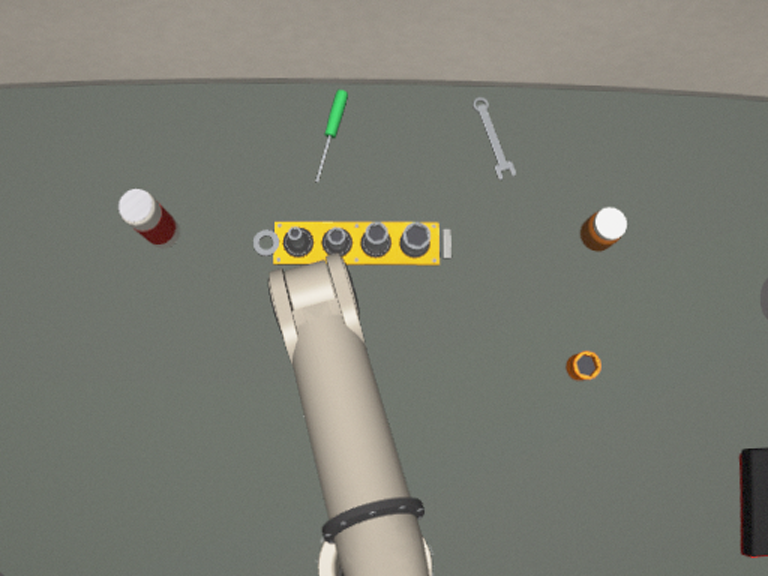

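View pics/f_scene.png

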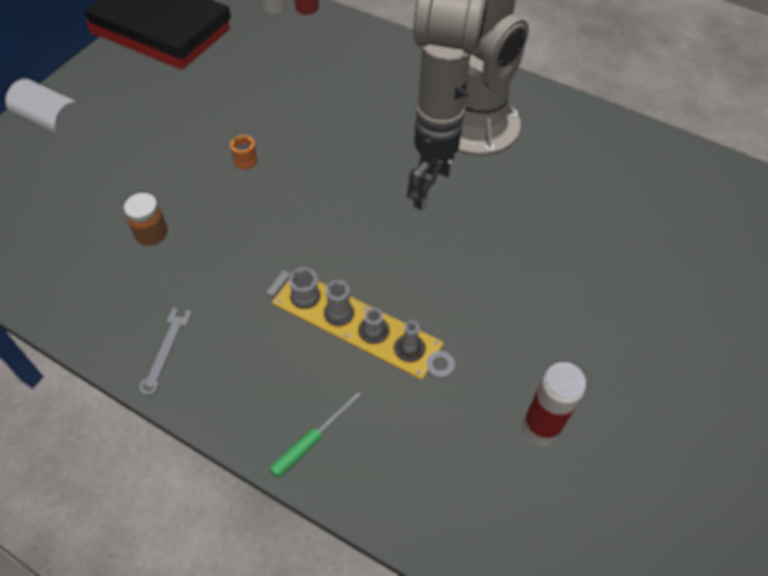

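The final pictures show all four sockets upright, each centred on its pad. In the top view they run 26, 34, 42, 52 at x = 295, 337, 376 and 415 from the eye at (265,242). The spray can (155,230) has not moved. The arm is clear, so I hand the job in.

```bash
python3 -c "
from cell import r
print(r.finish_job(), r.get_obs()['time'])"
```

```text
the job is handed in; nothing more can be done
the job is handed in; nothing more can be done
```

All four sockets stand upright on the rail pads in order of width: 26, 34, 42, 52, with the 26 next to the eye and the 52 at the capped end. The job was handed in at about 33 s of the 102 s allowed.

- **Centring:** within each camera, the fully seen sockets measured within about 2.5 mm of their pad centres, mostly around 1 mm. The cameras disagree with each other by about 2–3 mm in absolute position. The 52 could not be checked in the last pictures, because no camera gave a usable centre for its pad. Just after it was placed, the wrist camera had it within about 1 mm.
- **Surroundings:** the spray can and the orange look-alike looked the same in the top view before and after. The contact forces I read stayed around 6 N or less.
- **Missed grasp:** the first grasp of the 34 closed empty above it, but the socket did not move. The wrist depth put the real pad tips about 40–47 mm behind the reported TCP. I gripped lower by that measure and it worked. The first three sockets had therefore been held only near their rims, but they stayed level and were set down cleanly.

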